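# Lay out the bracket hardware kit on its cards

## Robot

A 7-joint arm with a two-finger parallel gripper is mounted at the origin on a cart in front of the work surface, level with it; the furniture and walls round the work are solid. World frame = base frame: x ahead of the robot, y to its left, z up, the work surface at z = 0. Lengths are in m, angles in rad, forces in N, time in s.
With the tool pointing down it reaches from about 0.425 to 0.925 m from the base axis. Payload 6.8 kg.
Tool frame: the origin (TCP) lies at the very end of the fingers, on their centre line; the grasp point (between the pads) lies 19 mm behind it; z points along the fingers, y is the line along which they close (so a half turn about z gives the same grasp; the last joint's range is limited). The gripper opens to 85 mm and grips with 20 to 120 N. Pads are 22 mm wide; open, the fingers measure 114 mm over their backs; the gripper's body (76 mm by 85 mm) begins 54 mm behind the grasp point. The pads swing forward as they close: fully open they stand 13 mm farther back than shut.
Start: joints at [0.995, 0.477, 0.022, 1.555, -0.011, 1.109, -0.083], TCP at [0.304, -0.602, 0.202] pointing down, gripper open.
Joint ranges: [-2.96, 2.96], [-0.34, 2.1], [-1.41, 1.46], [0.24, 2.44], [-1.37, 4.51], [0.17, 1.92], [-2.96, 2.96]. Speed limits (rad/s): [2.39, 2.39, 3.14, 3.14, 3.14, 3.14, 3.14].

## Interface

Orientations are given as a unit quaternion [w, x, y, z].
In Python, from station import get_obs, read_camera, hand_in gives the robot as it stands.
- The arm moves only by the tool arm_command, never from a script. Its argument "commands" is one flat list of numbers, 7 for each row, row after row: the shift along the tool's x, y, z in m, then the turn, a rotation vector about the tool's x, y, z in degrees, then the opening, from 0 (shut) to 1 (fully open). In form: [tx, ty, tz, rx, ry, rz, fingers, tx, ty, tz, rx, ry, rz, fingers, ...]. A call has 1 to 8 rows; each row is the pose to reach, as a shift and turn from the pose commanded when the call began, along the tool's axes at that moment; what a row does not reach only later rows make up. A row lasts 1/10 s, in which the tool goes at most 50 mm and 8.59 degrees, less where a joint would pass 70% of its speed; a pose out of reach is approached as far as the arm can. A call with a gripper value outside its range is refused whole. The fingers move at their own pace and stop on an object; "force" is the grip in N (left out, the last holds). Time passes only in rows, so rows that repeat a pose let the fingers close. It gives the time, the measured TCP pose, the force, the opening and the grip force at its end, in the units of the state.
- get_obs(): the state, without advancing time (a new reading comes with each control period).
- read_camera(name): name is "scene" or "top"; returns a dict with "img" (400x640x3 uint8, red, green, blue), "camera_matrix" (3x3 intrinsics, pixels), "k1" (the pictures are not rectified: a ray, as slopes to the right and down, at radius r is drawn at 1 + k1 r^2 times it, then the intrinsics apply), "pose" (4x4, takes a point from camera to world coordinates). Camera axes: x right, y down, z forward; pixel columns grow to the right and rows downward; lengths in m; the calibration is good to about 2 mm. A picture is of the moment at which its call begins. There is no depth.
- hand_in(): hands the job in; it is judged then, once.
The state is a dict: "t": time; "q": joint angles; "joint_vel": joint speeds; "joint_torque": joint torques, N m; "eef_pos": TCP position; "tool_rot": TCP orientation; "contact_force": force on the tool from outside, world axes, zero at the start; "torque": the same for the moment, N m; "gripper_width": opening from 0.0 (shut) to 1.0 (fully open); "grasp_force": force on a finger pad.
Only numpy, scipy, OpenCV 4.12 (cv2) and the standard library are available. Lean on these libraries where they do the work, as an engineer would, in place of code of your own. Each camera call takes 0.05 s, during which the arm holds its last target. There are 200 camera calls.

## Task

Lay out the hardware kit for the next assembly: set the square aluminium spacer, the white drilled bar and the aluminium angle bracket each flat on the card that shows its outline, centred on the outline and turned to match it (the bracket with its standing flange on the red stripe). Only when those three are in place, stand the amber vial upright on the round mark of its own card. Leave everything lying free on the cards.

Things in the scene. Friction and masses are not known exactly. Their poses are not given: they have to be found in the camera images.
- spacer_center (a point): square aluminium spacer block, 44 x 44 mm and 14 mm tall, with a round 24 mm hole upright through its middle, lying flat on the bench. The point is its centre, half-way up (7 mm above its underside); z up, x and y square to its sides. It looks the same after any quarter turn.
- bar_center (a point): white plastic bar with three drilled holes, 12 mm wide, 70 mm long, 12 mm tall, lying flat. The point is its centre, half-way up (6 mm above its underside); y runs along its length, x across, z up. Either way round is the same.
- bracket_flange (a point): aluminium angle bracket: flat base plate 34 (x) x 64 (y) x 5 mm thick, and a standing flange 34 mm wide (y), 5 mm thick (x), up to 34 mm above the underside, at the base's -x long edge. The point is mid-flange, 17 mm above the underside; from it the base reaches 33.5 mm to +x and 32 mm to either side in y. z up. Grips well across the flange's 34 mm width, above the base.
- vial_center (a point): amber screw-cap vial with black cap and white label, standing upright: 25 mm diameter, 51 mm tall, cap (22 mm diameter) from 40 mm up. The point is its centre, half-way up (25.5 mm above its underside); z up.
- card_spacer: fixed flat foam card 84 x 84 mm, 4 mm thick, dark grey with a thin lighter border line and a yellow 44 mm square with a dark round 24 mm spot in the middle and four small dark dots, centred on the card, sides parallel to x and y. Origin: centre of its underside, on the bench, so its top is 4 mm above the origin; z is up.
- card_bar: fixed flat foam card 84 x 84 mm, 4 mm thick, dark grey with a thin lighter border line and a yellow stripe 12 mm wide and 70 mm long with three small dark dots, centred on the card, its length along the card's y. Origin: centre of its underside, on the bench, so its top is 4 mm above the origin; z is up.
- card_bracket: fixed flat foam card 84 x 84 mm, 4 mm thick, dark grey with a thin lighter border line and the yellow shape of the bracket's base, 34 mm (x) by 64 mm (y), with a red stripe 5 x 34 mm along its -x long edge for the flange: the stripe's middle lies 15.5 mm from the card's centre, to -x. Origin: centre of its underside, on the bench, so its top is 4 mm above the origin; z is up.
- card_vial: fixed flat foam card 84 x 84 mm, 4 mm thick, dark grey with a thin lighter border line and a yellow round target mark, 25 mm diameter (a yellow ring, a dark ring and a yellow spot), centred on the card. Origin: centre of its underside, on the bench, so its top is 4 mm above the origin; z is up.
Mind the look-alikes: they are no part of the job. Of the things like the part that bears spacer_center, leave any that is turquoise; of the rest the smaller one is meant.

How it is judged:
On the way, in this order (a step that is already met when the one before it is completed fails the run):
1. the spacer, the bar and the bracket lie in place on their own cards, before the vial is on its card (angle between each of spacer_center, bar_center, bracket_flange's own z axis and vertical below 0.1 rad and z of spacer_center in the frame of card_spacer between 0.004 and 0.015 m and horizontal distance between spacer_center and card_spacer below 0.012 m and (angle between the x axis of spacer_center and the x axis of card_spacer, either way round below 0.26 rad or angle between the x axis of spacer_center and the y axis of card_spacer, either way round below 0.26 rad) and z of bar_center in the frame of card_bar between 0.004 and 0.014 m and horizontal distance between bar_center and card_bar below 0.012 m and angle between the y axis of bar_center and the y axis of card_bar, either way round below 0.26 rad and z of bracket_flange in the frame of card_bracket between 0.004 and 0.025 m and angle between the y axis of bracket_flange and the y axis of card_bracket, either way round below 0.26 rad and x of bracket_flange in the frame of card_bracket between -0.0275 and -0.0035 m and y of bracket_flange in the frame of card_bracket between -0.012 and 0.012 m and x of card_bracket in the frame of bracket_flange between 0.0035 and 0.0275 m), for 0.2 s.
2. then the amber vial stands in place on its card (angle between vial_center's own z axis and vertical below 0.1 rad and z of vial_center in the frame of card_vial between 0.004 and 0.034 m and horizontal distance between vial_center and card_vial below 0.012 m), for 0.2 s.
At the end, for the whole second after the job is handed in: Each part rests on its own card, flat or upright within 6 degrees, within 12 mm of its outline (bracket flange: 12 mm of the red stripe along either card axis); spacer, bar and bracket turned to match within 15 degrees, bracket not reversed; all released and at rest (all of step 1 and all of step 2 and linear speed of each of spacer, bar, bracket, vial below 0.02 m/s and angular speed of each of spacer, bar, bracket, vial below 0.3 rad/s); the robot touches nothing.
It also fails if it takes over 88 s, if anything falls off the work surface, if the arm or the gripper's body presses on something with over 40 N, if the wrist force passes 120 N, or if a joint passes its speed limit or range.

## Working session

There is one attempt and no reset: what is moved stays moved. The work goes in short steps, Python scripts to look and compute and a tool call to move; the robot and the scene stay as the last step left them, time stands still between calls to the robot, and variables do not carry over. Pictures are saved under pics/ and viewed, at most 14 in all, crops included, and the job is handed in when it is done.

Besides the shell and the picture viewer there is one more tool, called after "Emit:" as name(argument=value, ...) on one line, values as JSON. arm_command: Moves the arm, as the interface text tells. Its arguments: {"type":"object","properties":{"commands":{"type":"array","items":{"type":"number"}},"force":{"type":"number"}},"required":["commands"]}

```bash
mkdir -p pics; ls
cat > h.py <<'E'
import numpy as np, cv2
from station import get_obs, read_camera
def snap(n,f):
    d=read_camera(n); cv2.imwrite(f,cv2.cvtColor(d['img'],cv2.COLOR_RGB2BGR))
    np.savez('%s.npz'%n,K=d['camera_matrix'],k1=d['k1'],T=d['pose'],img=d['img']); return d
def ray(n,uv):
    d=np.load('%s.npz'%n); K=d['K'];k1=float(d['k1'])
    p=cv2.undistortPoints(np.array([[uv]],float),K,np.array([k1,0,0,0,0.]))[0,0]
    T=d['T']; return T[:3,3],T[:3,:3]@np.array([p[0],p[1],1])
def onz(n,uv,z):
    o,r=ray(n,uv); return (o+r*(z-o[2])/r[2])
def tri(a,b):
    (o1,r1),(o2,r2)=ray('top',a),ray('scene',b)
    A=np.stack([r1,-r2],1); s=np.linalg.lstsq(A,o2-o1,rcond=None)[0]
    p,q=o1+r1*s[0],o2+r2*s[1]; return (p+q)/2,np.linalg.norm(p-q)
def proj(n,P):
    d=np.load('%s.npz'%n);T=np.linalg.inv(d['T'])
    return cv2.projectPoints(np.atleast_2d(P).astype(float),cv2.Rodrigues(T[:3,:3])[0],T[:3,3],d['K'],np.array([float(d['k1']),0,0,0,0.]))[0][:,0]
E
python3 - <<'E'
from h import *
o=get_obs();print(o)
for n in('top','scene'):
    d=snap(n,f'pics/{n}0.png');print(n,d['camera_matrix'],d['k1'],d['pose'])
E
```

```text
pics
{'t': 0.0, 'q': array([ 0.99492309,  0.47780026,  0.02234186,  1.55645347, -0.01148847,
        1.10929177, -0.08311276]), 'joint_vel': array([-0.00020428, -0.00153618,  0.00095551, -0.00129131,  0.00015857,
       -0.00082939, -0.00035979]), 'joint_torque': array([-3.78970235e-04, -5.96448076e+01,  1.60792049e+00, -2.81201416e+01,
        1.25051202e-02,  9.34409327e-03, -1.02103900e-05]), 'eef_pos': array([ 0.30404556, -0.60192351,  0.20102485]), 'tool_rot': array([-8.67529209e-04,  9.72771178e-01,  2.31765836e-01, -2.82252183e-04]), 'contact_force': array([-0.78253587, -0.14993042,  0.08760908]), 'torque': array([ 0.00972484, -0.00918311,  0.0083816 ]), 'grasp_force': 0.0, 'gripper_width': 1.0017984344504087}
top [[459.00749347   0.         322.23103291]
 [  0.         459.00749347 201.34308227]
 [  0.           0.           1.        ]] -0.12242545756866259 [[ 0.00394988 -0.98567806  0.16859169  0.37453529]
 [-0.99983011 -0.00692814 -0.01708092 -0.04208151]
 [ 0.01800432 -0.16849558 -0.98553797  1.05040178]
 [ 0.          0.          0.          1.        ]]
scene [[502.4173222    0.         316.5073071 ]
 [  0.         502.4173222  191.98394827]
 [  0.           0.           1.        ]] -0.019214973039706176 [[ 0.70415606 -0.27496289  0.65464468 -0.23679887]
 [-0.70966234 -0.30280963  0.63614911 -0.80345944]
 [ 0.02331531 -0.91252492 -0.40835604  0.53594071]
 [ 0.          0.          0.          1.        ]]
```

View pics/top0.png

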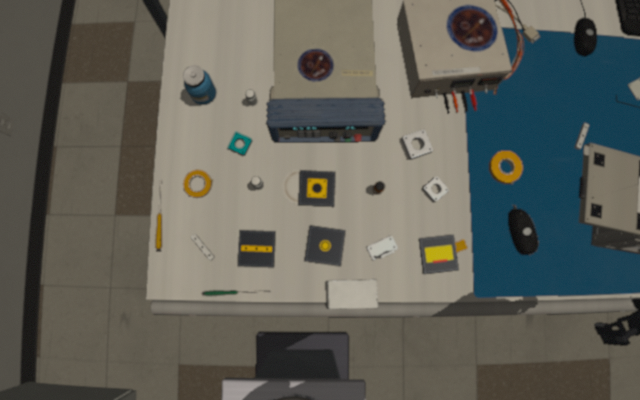

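View pics/scene0.png

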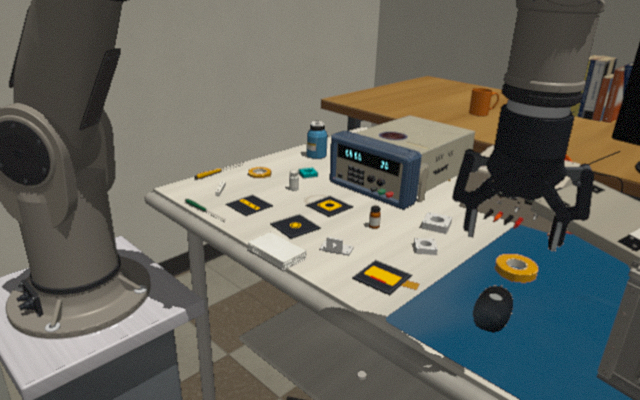

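Run:
```python
import cv2
t=cv2.imread('pics/top0.png');s=cv2.imread('pics/scene0.png')
def c(im,x0,y0,x1,y1,k,f):cv2.imwrite(f,cv2.resize(im[y0:y1,x0:x1],None,fx=k,fy=k,interpolation=cv2.INTER_CUBIC))
c(t,340,165,470,275,6,'pics/c1.png')   # 780x660 too tall -> crop
c(t,340,170,470,270,6,'pics/c1.png')
c(t,180,165,350,275,4.7,'pics/c2.png')
c(s,200,170,440,300,3.3,'pics/c3.png')
```

```text
(no output)
```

View pics/c1.png

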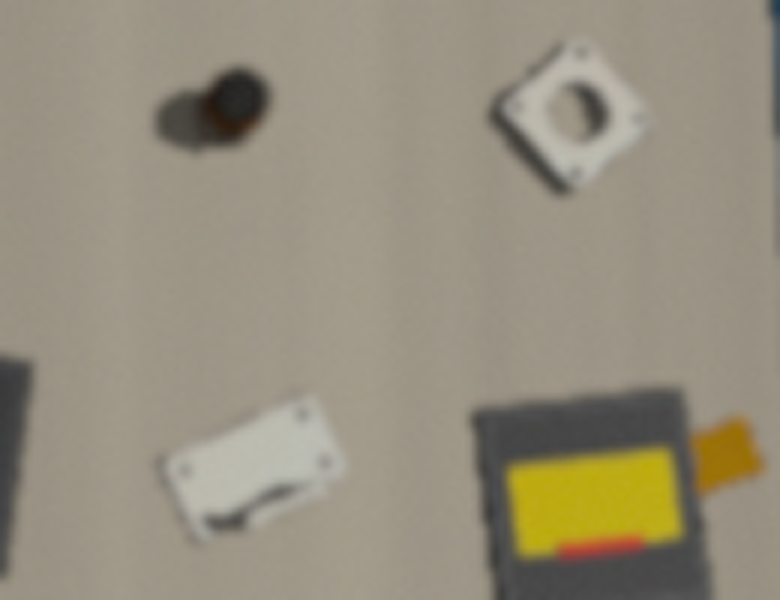

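View pics/c2.png

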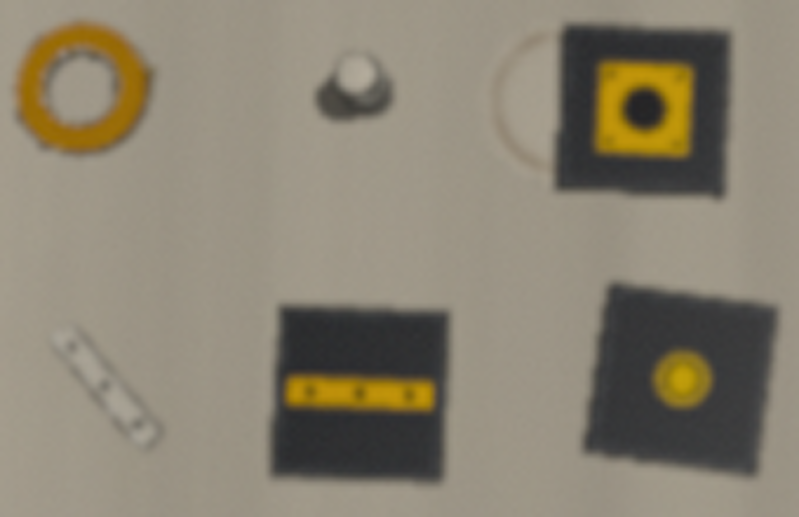

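View pics/c3.png

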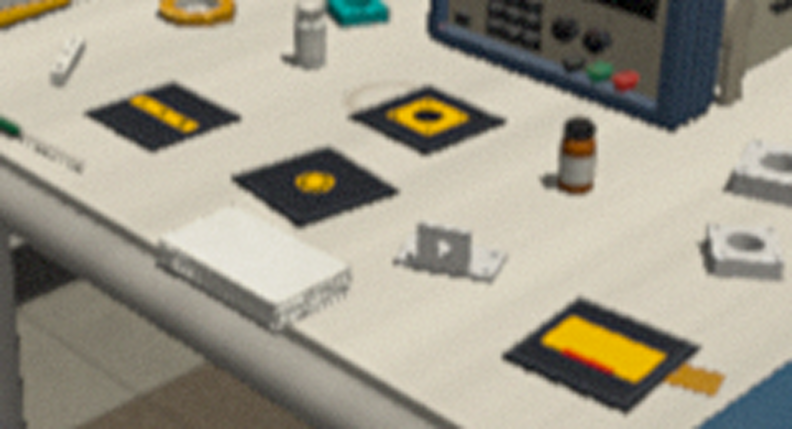

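```bash
cat > m.py <<'E'
from h import *
c1=lambda x,y:((x+.5)/6-.5+340,(y+.5)/6-.5+170)
c2=lambda x,y:((x+.5)/4.7-.5+180,(y+.5)/4.7-.5+165)
c3=lambda x,y:((x+.5)/3.3-.5+200,(y+.5)/3.3-.5+170)
np.set_printoptions(precision=4,suppress=True)
for n,a,b in [('spacer hole top',c1(577,111),c3(746,242)),('vial cap top',c1(240,97),c3(579,123)),('bracket hole far',c1(325,461),c3(490,262)),
 ('bracket hole L',c1(185,469),c3(412,258)),('card spacer',c2(645,108),c3(428,116)),('card bar',c2(360,394),c3(163,113)),('card vial',c2(683,379),c3(315,182)),
 ('card brk yel',c1(596,502),c3(603,349)),('bar mid',c2(105,385),c3(69,58))]: print(n,*tri(a,b))
T=lambda pts,f,z:np.array([onz('top',f(*p),z)[:2] for p in pts])
def rect(n,pts,f,z):
    P=T(pts,f,z); E=np.roll(P,-1,0)-P
    print(n,P.mean(0),'edge len',np.linalg.norm(E,axis=1),'ang',np.degrees(np.arctan2(E[:,1],E[:,0])))
rect('spacer',[(578,38),(652,118),(575,188),(500,103)],c1,.014)
rect('bracket plate',[(160,460),(310,395),(345,465),(195,540)],c1,.005)
rect('card brk yellow',[(508,465),(672,448),(683,540),(520,557)],c1,.004)
rect('stripe',[(558,546),(644,536),(644,550),(558,560)],c1,.004)
rect('card spacer yel',[(597,63),(692,65),(690,157),(595,153)],c2,.004)
rect('card bar card',[(280,305),(449,311),(442,480),(272,475)],c2,.004)
rect('card vial card',[(611,285),(777,308),(757,474),(584,451)],c2,.004)
rect('bar',[(72,326),(160,432),(146,448),(54,342)],c2,.012)
rect('bar dots',[(72,346),(138,424)],c2,.012)
print('bar card dots'); rect('',[(310,391),(409,396)],c2,.004)
E
python3 m.py
```

```text
spacer hole top [ 0.5864 -0.3262  0.0116] 0.0024095802783575915
vial cap top [ 0.5834 -0.1889  0.0478] 0.0029887968345414786
bracket hole far [ 0.4516 -0.2258  0.0077] 0.005352685285739288
bracket hole L [ 0.4461 -0.1709 -0.0101] 0.004431527021600888
card spacer [ 0.5866 -0.0479  0.0024] 0.000969880029275436
card bar [0.4445 0.0894 0.0024] 0.0016465172957596756
card vial [ 0.4528 -0.0673  0.0024] 0.0015856061144223811
card brk yel [ 0.4349 -0.3305  0.0018] 0.0017223122655981979
bar mid [0.4477 0.2131 0.006 ] 0.0024648343319613477
spacer [ 0.5848 -0.3243] edge len [0.0423 0.0422 0.0437 0.0413] ang [-138.316   131.338    40.444   -50.6106]
bracket plate [ 0.4483 -0.1965] edge len [0.0631 0.0297 0.0645 0.033 ] ang [ -66.6544 -154.1267  116.2487   23.2702]
card brk yellow [ 0.4341 -0.3293] edge len [0.0649 0.0355 0.0642 0.0353] ang [ -84.2667 -175.0695   95.5831    6.0069]
stripe [ 0.4166 -0.3307] edge len [0.034  0.0054 0.0339 0.0053] ang [-83.7432 178.0817  96.2301  -1.6577]
card spacer yel [ 0.5852 -0.0468] edge len [0.0472 0.0464 0.0469 0.0454] ang [-90.787  178.9084  87.9603  -0.6748]
card bar card [0.4445 0.0894] edge len [0.0827 0.0818 0.0822 0.0825] ang [-91.573  178.7047  88.8756  -0.9795]
card vial card [ 0.452  -0.0664] edge len [0.0817 0.0811 0.0842 0.0816] ang [-97.5982 172.9809  82.7195  -8.7218]
bar [0.4454 0.2111] edge len [0.0679 0.0101 0.0691 0.0116] ang [-138.335   139.9542   42.9671  -47.1778]
bar dots [0.4463 0.2125] edge len [0.0503 0.0503] ang [-137.7629   42.2371]
bar card dots
 [0.444  0.0899] edge len [0.0482 0.0482] ang [-92.375  87.625]
```

```bash
cat > g.py <<'E'
import sys; from h import *
from scipy.spatial.transform import Rotation as R
def go(x,y,z,phi):
    o=get_obs(); q=o['tool_rot']; M=R.from_quat([q[1],q[2],q[3],q[0]]).as_matrix(); p=o['eef_pos']
    a=np.radians(phi); G=np.array([[np.cos(a),np.sin(a),0],[np.sin(a),-np.cos(a),0],[0,0,-1.]])
    s=M.T@(np.array([x,y,z])-p); r=np.degrees(R.from_matrix(M.T@G).as_rotvec())
    n=max(np.linalg.norm(s)/.05,np.linalg.norm(r)/8.59)
    print('shift',np.round(s,4),'turn',np.round(r,1),'rows %.1f'%n,'at',np.round(p,4),'phi %.1f'%np.degrees(np.arctan2(M[1,0],M[0,0])),'t',o['t'],'q',np.round(o['q'],2))
if __name__=='__main__': go(*map(float,sys.argv[1:5]))
E
python3 g.py .5855 -.325 .1 40.7
python3 - <<'E'
from m import *
P=[onz('scene',c3(*p),.034) for p in[(420,226),(470,233)]]; print('flange top',P,np.mean(P,0))
P=[onz('scene',c3(*p),.0) for p in[(418,270),(468,275)]]; print('flange bot',P)
E
```

```text
shift [ 0.3761 -0.1201  0.1013] turn [ -0.1  -0.  -13.9] rows 8.2 at [ 0.3041 -0.602   0.2011] phi 26.8 t 0.1 q [ 0.99  0.48  0.02  1.56 -0.01  1.11 -0.08]
spacer hole top [ 0.5864 -0.3262  0.0116] 0.0024095802783575915
vial cap top [ 0.5834 -0.1889  0.0478] 0.0029887968345414786
bracket hole far [ 0.4516 -0.2258  0.0077] 0.005352685285739288
bracket hole L [ 0.4461 -0.1709 -0.0101] 0.004431527021600888
card spacer [ 0.5866 -0.0479  0.0024] 0.000969880029275436
card bar [0.4445 0.0894 0.0024] 0.0016465172957596756
card vial [ 0.4528 -0.0673  0.0024] 0.0015856061144223811
card brk yel [ 0.4349 -0.3305  0.0018] 0.0017223122655981979
bar mid [0.4477 0.2131 0.006 ] 0.0024648343319613477
spacer [ 0.5848 -0.3243] edge len [0.0423 0.0422 0.0437 0.0413] ang [-138.316   131.338    40.444   -50.6106]
bracket plate [ 0.4483 -0.1965] edge len [0.0631 0.0297 0.0645 0.033 ] ang [ -66.6544 -154.1267  116.2487   23.2702]
card brk yellow [ 0.4341 -0.3293] edge len [0.0649 0.0355 0.0642 0.0353] ang [ -84.2667 -175.0695   95.5831    6.0069]
stripe [ 0.4166 -0.3307] edge len [0.034  0.0054 0.0339 0.0053] ang [-83.7432 178.0817  96.2301  -1.6577]
card spacer yel [ 0.5852 -0.0468] edge len [0.0472 0.0464 0.0469 0.0454] ang [-90.787  178.9084  87.9603  -0.6748]
card bar card [0.4445 0.0894] edge len [0.0827 0.0818 0.0822 0.0825] ang [-91.573  178.7047  88.8756  -0.9795]
card vial card [ 0.452  -0.0664] edge len [0.0817 0.0811 0.0842 0.0816] ang [-97.5982 172.9809  82.7195  -8.7218]
bar [0.4454 0.2111] edge len [0.0679 0.0101 0.0691 0.0116] ang [-138.335   139.9542   42.9671  -47.1778]
bar dots [0.4463 0.2125] edge len [0.0503 0.0503] ang [-137.7629   42.2371]
bar card dots
 [0.444  0.0899] edge len [0.0482 0.0482] ang [-92.375  87.625]
flange top [array([ 0.4206, -0.1975,  0.034 ]), array([ 0.4368, -0.2244,  0.034 ])] [ 0.4287 -0.2109  0.034 ]
flange bot [array([ 0.4236, -0.1943,  0.    ]), array([ 0.4421, -0.2199,  0.    ])]
```

Emit:
arm_command(commands=[0.376,-0.12,0.1,0,0,-13.9,0.7,0.376,-0.12,0.1,0,0,-13.9,0.7,0.376,-0.12,0.1,0,0,-13.9,0.7,0.376,-0.12,0.1,0,0,-13.9,0.7,0.376,-0.12,0.1,0,0,-13.9,0.7,0.376,-0.12,0.1,0,0,-13.9,0.7,0.376,-0.12,0.1,0,0,-13.9,0.7,0.376,-0.12,0.1,0,0,-13.9,0.7], force=30)

```text
t: 0.9
eef_pos: [0.5818, -0.3291, 0.1029]
tool_rot: [-0.0, 0.938, 0.348, -0.0]
contact_force: [1.0, -0.8, -0.9]
gripper_width: 0.701
grasp_force: 0.0
```

```bash
python3 g.py .5855 -.325 .001 40.7
```

```text
shift [ 0.0055 -0.0006  0.1019] turn [-0.  0. -0.] rows 2.0 at [ 0.5818 -0.3291  0.1029] phi 40.7 t 0.9 q [ 0.5   0.57 -0.11  1.65  0.07  0.93 -0.5 ]
```

Emit:
arm_command(commands=[0.0055,-0.0006,0.04,0,0,0,0.68,0.0055,-0.0006,0.08,0,0,0,0.68,0.0055,-0.0006,0.092,0,0,0,0.68,0.0055,-0.0006,0.1,0,0,0,0.68,0.0055,-0.0006,0.1,0,0,0,0.68])

```text
t: 1.4
eef_pos: [0.5845, -0.3273, 0.0038]
tool_rot: [-0.0, 0.938, 0.347, -0.0]
contact_force: [0.5, 0.5, 1.0]
gripper_width: 0.676
grasp_force: 0.0
```

```bash
python3 g.py .5855 -.325 .001 40.7
python3 - <<'E'
from h import *
for n,c in(('top',(404,158,464,218)),('scene',(380,190,480,290))):
    d=snap(n,f'pics/{n}1.png')
a=cv2.imread('pics/top1.png')[158:218,394:474];b=cv2.imread('pics/scene1.png')[190:290,380:480]
cv2.imwrite('pics/g1.png',np.hstack([cv2.resize(a,(533,400),interpolation=2)[:,:400],cv2.resize(b,(400,400),interpolation=2)]))
E
```

```text
shift [ 0.0023 -0.0011  0.0028] turn [-0.   0.  -0.1] rows 0.1 at [ 0.5845 -0.3273  0.0038] phi 40.6 t 1.4 q [ 0.49  0.69 -0.1   1.7   0.09  0.76 -0.52]
```

View pics/g1.png

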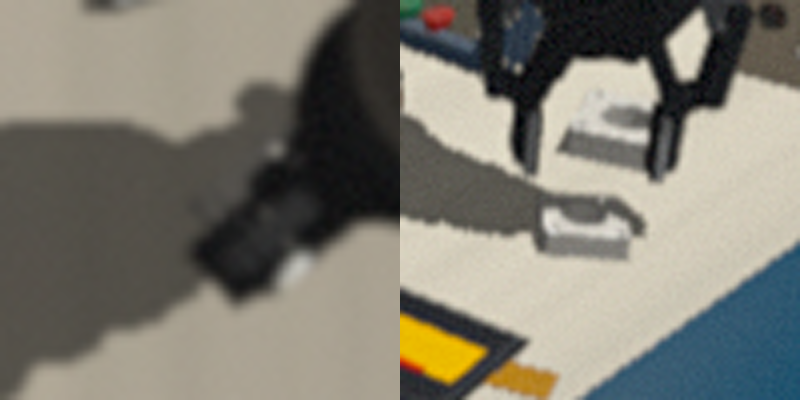

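Run:
```python
from h import *
o=get_obs();p=o['eef_pos']
a=np.radians(-49.4);d=np.array([np.cos(a),np.sin(a),0])*.0288
for z in(.004,.014,.03):
    for n in('top','scene'):print(z,n,proj(n,np.array([p-d,p,p+d])*[1,1,0]+[0,0,z]).round(1).tolist())
```

```text
0.004 top [[427.1, 196.4], [436.0, 188.7], [444.7, 181.0]]
0.004 scene [[411.4, 245.9], [425.2, 246.6], [439.0, 247.4]]
0.014 top [[428.2, 195.7], [437.1, 187.8], [445.9, 180.1]]
0.014 scene [[411.9, 241.7], [425.7, 242.5], [439.6, 243.3]]
0.03 top [[429.9, 194.4], [438.9, 186.5], [447.8, 178.6]]
0.03 scene [[412.7, 235.1], [426.6, 235.8], [440.5, 236.6]]
```

Emit:
arm_command(commands=[0.0023,-0.001,0.002,0,0,0,0.4,0.0023,-0.001,0.002,0,0,0,0.4,0.0023,-0.001,0.002,0,0,0,0.4,0.0023,-0.001,0.002,0,0,0,0.4,0.0023,-0.001,0.002,0,0,0,0.4,0.0023,-0.001,0.002,0,0,0,0.4], force=30)

```text
t: 2.1
eef_pos: [0.5858, -0.3245, 0.0018]
tool_rot: [0.0, 0.938, 0.348, 0.0]
contact_force: [-0.1, -0.8, -0.3]
gripper_width: 0.395
grasp_force: 0.0
```

```bash
python3 g.py .5855 -.325 .001 40.7
python3 - <<'E'
from h import *
snap('scene','pics/scene2.png')
b=cv2.imread('pics/scene2.png')[190:290,370:500]
cv2.imwrite('pics/g2.png',cv2.resize(b,(780,600),interpolation=2))
E
```

```text
shift [-0.0006  0.0002  0.0008] turn [ 0. -0. -0.] rows 0.0 at [ 0.5858 -0.3245  0.0018] phi 40.7 t 2.1 q [ 0.48  0.69 -0.1   1.7   0.09  0.76 -0.52]
```

View pics/g2.png

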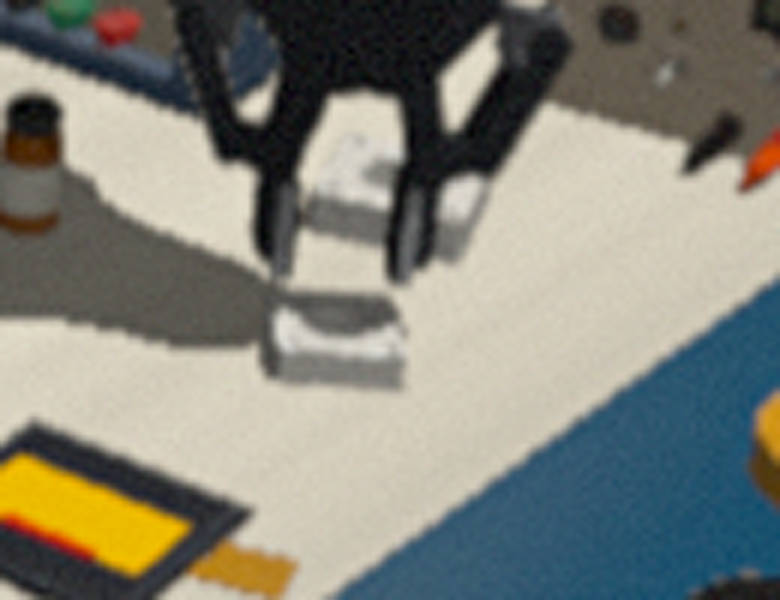

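Emit:
arm_command(commands=[0,0,0,0,0,0,0.68,0,0,0,0,0,0,0.68,0,0,0,0,0,0,0.68,0,0,0,0,0,0,0.68,0,0,0.005,0,0,0,0.68,0,0,0.01,0,0,0,0.68,0,0,0.015,0,0,0,0.68,0,0,0.015,0,0,0,0.68])

```text
t: 2.95
eef_pos: [0.585, -0.324, -0.0145]
tool_rot: [-0.001, 0.938, 0.348, -0.001]
contact_force: [-0.1, -0.7, -0.2]
gripper_width: 0.681
grasp_force: 0.0
```

```bash
python3 g.py .5855 -.325 .001 40.7
python3 - <<'E'
from h import *
snap('scene','pics/scene3.png')
snap('top','pics/top3.png')
b=cv2.imread('pics/scene3.png')[200:275,380:480]
a=cv2.imread('pics/top3.png')[160:220,400:480]
cv2.imwrite('pics/g3.png',np.hstack([cv2.resize(a,(400,300),interpolation=2),cv2.resize(b,(400,300),interpolation=2)]))
E
```

```text
shift [-0.0003  0.001  -0.0155] turn [-0.1  0.   0. ] rows 0.3 at [ 0.585  -0.324  -0.0145] phi 40.7 t 2.95 q [ 0.48  0.72 -0.1   1.7   0.1   0.73 -0.52]
```

View pics/g3.png

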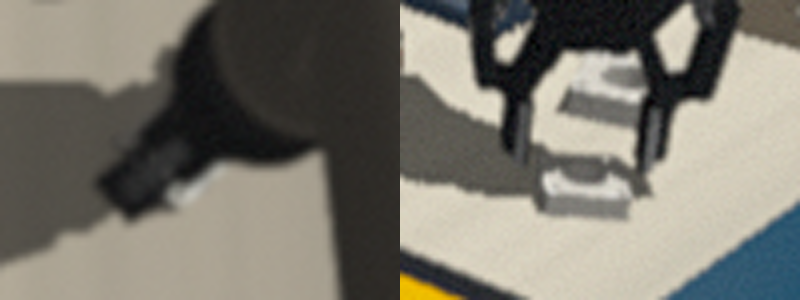

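Emit:
arm_command(commands=[0,0,0.004,0,0,0,0.68,0,0,0.008,0,0,0,0.68,0,0,0.008,0,0,0,0.4,0,0,0.008,0,0,0,0.4,0,0,0.008,0,0,0,0.4,0,0,0.008,0,0,0,0.4,0,0,0.008,0,0,0,0.4,0,0,0.008,0,0,0,0.4])

```text
t: 3.85
eef_pos: [0.5858, -0.3244, -0.0212]
tool_rot: [-0.0, 0.938, 0.348, -0.0]
contact_force: [0.5, -0.0, -1.7]
gripper_width: 0.502
grasp_force: 30.6
```

Emit:
arm_command(commands=[0,0,-0.05,0,0,0,0.4,0,0,-0.1,0,0,0,0.4,0,0,-0.13,0,0,0,0.4,0,0,-0.13,0,0,0,0.4])

```text
t: 4.25
eef_pos: [0.5893, -0.3262, 0.1148]
tool_rot: [0.004, 0.938, 0.348, 0.004]
contact_force: [0.1, -0.1, -1.4]
gripper_width: 0.502
grasp_force: 31.5
```

```bash
python3 g.py .586 -.0474 .105 -1.2
```

```text
shift [ 0.1791 -0.2137  0.0085] turn [ 0.4 -0.4 41.9] rows 5.6 at [ 0.5893 -0.3262  0.1148] phi 40.7 t 4.25 q [ 0.49  0.56 -0.11  1.64  0.07  0.94 -0.51]
```

Emit:
arm_command(commands=[0.179,-0.213,0,0,0,41.9,0.4,0.179,-0.213,0,0,0,41.9,0.4,0.179,-0.213,0,0,0,41.9,0.4,0.179,-0.213,0,0,0,41.9,0.4,0.179,-0.213,0,0,0,41.9,0.4,0.179,-0.213,0,0,0,41.9,0.4,0.179,-0.213,0,0,0,41.9,0.4,0.179,-0.213,0,0,0,41.9,0.4])

```text
t: 5.05
eef_pos: [0.582, -0.0456, 0.108]
tool_rot: [0.0, 1.0, -0.009, -0.001]
contact_force: [-0.0, -0.1, -1.2]
gripper_width: 0.5
grasp_force: 31.5
```

```bash
python3 g.py .586 -.0474 -.0155 -1.2
```

```text
shift [0.0042 0.0016 0.1235] turn [0.  0.1 0.1] rows 2.5 at [ 0.582  -0.0456  0.108 ] phi -1.1 t 5.05 q [-0.03  0.43  0.01  1.86 -0.    0.84 -1.62]
```

Emit:
arm_command(commands=[0.004,0.0016,0.05,0,0,0,0.4,0.004,0.0016,0.095,0,0,0,0.4,0.004,0.0016,0.112,0,0,0,0.4,0.004,0.0016,0.118,0,0,0,0.4,0.004,0.0016,0.122,0,0,0,0.4,0.004,0.0016,0.1235,0,0,0,0.4,0.004,0.0016,0.1235,0,0,0,0.4])

```text
t: 5.75
eef_pos: [0.5875, -0.0483, -0.0137]
tool_rot: [0.0, 1.0, -0.011, 0.001]
contact_force: [0.5, 0.3, -0.8]
gripper_width: 0.495
grasp_force: 31.5
```

Emit:
arm_command(commands=[0,0,0.001,0,0,0,0.4,0,0,0.002,0,0,0,0.4,0,0,0.002,0,0,0,0.4,0,0,0.002,0,0,0,0.4])

```text
t: 6.15
eef_pos: [0.5867, -0.0478, -0.0166]
tool_rot: [0.0, 1.0, -0.01, 0.0]
contact_force: [-0.3, 1.0, -1.5]
gripper_width: 0.499
grasp_force: 31.5
```

Emit:
arm_command(commands=[0,0,0.001,0,0,0,0.4,0,0,0.001,0,0,0,0.4,0,0,0.001,0,0,0,0.7,0,0,0.001,0,0,0,0.7,0,0,0.001,0,0,0,0.7,0,0,0.001,0,0,0,0.7,0,0,-0.05,0,0,0,0.7,0,0,-0.1,0,0,0,0.7])

```text
t: 6.95
eef_pos: [0.585, -0.0478, 0.0818]
tool_rot: [0.0, 1.0, -0.01, -0.002]
contact_force: [2.5, -0.7, 0.3]
gripper_width: 0.7
grasp_force: 0.0
```

```bash
python3 g.py .4465 .2125 .1 42.3
```

```text
shift [-0.1439 -0.2574 -0.0176] turn [ -0.1   0.2 -43.5] rows 5.9 at [ 0.585  -0.0478  0.0818] phi -1.2 t 6.95 q [-0.03  0.47  0.01  1.87 -0.    0.8  -1.61]
```

Emit:
arm_command(commands=[-0.144,-0.257,-0.018,0,0,-43.5,0.4,-0.144,-0.257,-0.018,0,0,-43.5,0.4,-0.144,-0.257,-0.018,0,0,-43.5,0.4,-0.144,-0.257,-0.018,0,0,-43.5,0.4,-0.144,-0.257,-0.018,0,0,-43.5,0.4,-0.144,-0.257,-0.018,0,0,-43.5,0.4,-0.144,-0.257,-0.018,0,0,-43.5,0.4,-0.144,-0.257,-0.018,0,0,-43.5,0.4])

```text
t: 7.75
eef_pos: [0.4476, 0.213, 0.1004]
tool_rot: [-0.0, 0.932, 0.362, 0.0]
contact_force: [-0.1, -0.6, -0.8]
gripper_width: 0.401
grasp_force: 0.0
```

```bash
python3 g.py .4465 .2125 -.020 42.3;python3 - <<'E'
from h import *
snap('scene','pics/scene4.png')
snap('top','pics/top4.png')
b=cv2.imread('pics/scene4.png')[150:240,190:310]
a=cv2.imread('pics/top4.png')[165:265,180:340]
cv2.imwrite('pics/g4.png',np.hstack([cv2.resize(a,(400,250),interpolation=2),cv2.resize(b,(400,300),interpolation=2)[:250]]))
E
```

```text
shift [-0.0012 -0.0004  0.1204] turn [ 0.  -0.   0.2] rows 2.4 at [0.4476 0.213  0.1004] phi 42.5 t 7.75 q [-0.35  0.33 -0.26  2.06  0.12  0.77 -1.51]
```

View pics/g4.png

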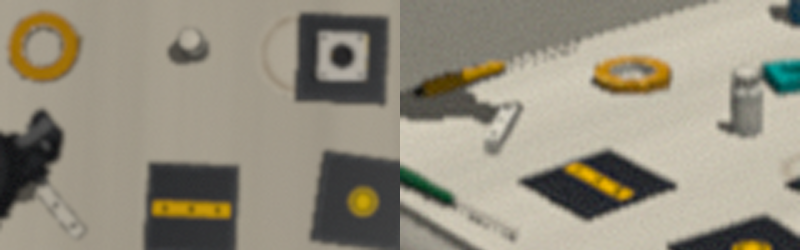

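Emit:
arm_command(commands=[-0.001,0,0.05,0,0,0,0.4,-0.001,0,0.095,0,0,0,0.4,-0.001,0,0.111,0,0,0,0.4,-0.001,0,0.116,0,0,0,0.4,-0.001,0,0.119,0,0,0,0.4,-0.001,0,0.119,0,0,0,0.05])

```text
t: 8.45
eef_pos: [0.4483, 0.2111, -0.0181]
tool_rot: [0.0, 0.933, 0.36, 0.001]
contact_force: [0.2, 0.5, -0.8]
gripper_width: 0.244
grasp_force: 0.0
```

Emit:
arm_command(commands=[0,0,0,0,0,0,0.05,0,0,0,0,0,0,0.05,0,0,0,0,0,0,0.05,0,0,0,0,0,0,0.05,0,0,0,0,0,0,0.05])

```text
t: 8.95
eef_pos: [0.4482, 0.2118, -0.0179]
tool_rot: [-0.0, 0.933, 0.361, 0.001]
contact_force: [0.2, -0.3, 6.0]
gripper_width: 0.107
grasp_force: 31.7
```

Emit:
arm_command(commands=[0,0,-0.04,0,0,0,0.05,0,0,-0.08,0,0,0,0.05,0,0,-0.08,0,0,0,0.05])

```text
t: 9.25
eef_pos: [0.4501, 0.2133, 0.0656]
tool_rot: [-0.001, 0.933, 0.361, 0.004]
contact_force: [0.9, 0.7, -1.1]
gripper_width: 0.105
grasp_force: 29.2
```

```bash
python3 g.py .4445 .0895 .06 88.5;python3 - <<'E'
from h import *
snap('scene','pics/scene5.png')
b=cv2.imread('pics/scene5.png')[130:220,190:310]
cv2.imwrite('pics/g5.png',cv2.resize(b,(600,450),interpolation=2))
E
```

```text
shift [-0.0875  0.0877  0.005 ] turn [  0.3  -0.4 -46.2] rows 5.4 at [0.4501 0.2133 0.0656] phi 42.3 t 9.25 q [-0.36  0.38 -0.25  2.08  0.15  0.68 -1.54]
```

View pics/g5.png

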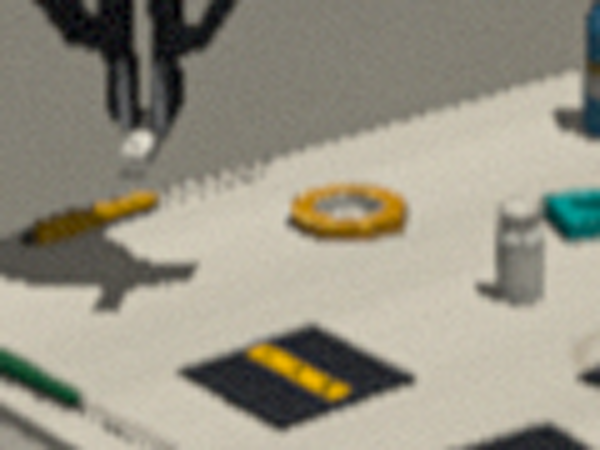

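Emit:
arm_command(commands=[-0.0875,0.0877,0,0,0,-46.2,0.05,-0.0875,0.0877,0,0,0,-46.2,0.05,-0.0875,0.0877,0,0,0,-46.2,0.05,-0.0875,0.0877,0,0,0,-46.2,0.05,-0.0875,0.0877,0,0,0,-46.2,0.05,-0.0875,0.0877,0,0,0,-46.2,0.05,-0.0875,0.0877,0,0,0,-46.2,0.05])

```text
t: 10.0
eef_pos: [0.4404, 0.0872, 0.0601]
tool_rot: [-0.001, 0.716, 0.698, -0.001]
contact_force: [-0.0, -0.3, -2.1]
gripper_width: 0.102
grasp_force: 29.3
```

```bash
python3 g.py .4445 .0895 -.0125 88.5
```

```text
shift [0.0024 0.0042 0.0726] turn [-0.1  0.   0. ] rows 1.5 at [0.4404 0.0872 0.0601] phi 88.5 t 10.0 q [ 0.02  0.35 -0.42  2.18  0.23  0.66 -0.58]
```

Emit:
arm_command(commands=[0.0024,0.0035,0.045,0,0,0,0.05,0.0024,0.0035,0.063,0,0,0,0.05,0.0024,0.0035,0.069,0,0,0,0.05,0.0024,0.0035,0.072,0,0,0,0.05,0.0024,0.0035,0.073,0,0,0,0.05,0.0024,0.0035,0.073,0,0,0,0.05])

```text
t: 10.6
eef_pos: [0.4457, 0.0901, -0.0111]
tool_rot: [0.0, 0.716, 0.698, 0.001]
contact_force: [-0.1, 0.4, -1.2]
gripper_width: 0.104
grasp_force: 29.4
```

Emit:
arm_command(commands=[0,0,0.001,0,0,0,0.05,0,0,0.002,0,0,0,0.05,0,0,0.002,0,0,0,0.05,0,0,0.002,0,0,0,0.05])

```text
t: 11.0
eef_pos: [0.4452, 0.0899, -0.0136]
tool_rot: [0.0, 0.716, 0.698, 0.0]
contact_force: [0.2, 0.2, -0.1]
gripper_width: 0.105
grasp_force: 29.6
```

Emit:
arm_command(commands=[0,0,0.0005,0,0,0,0.05,0,0,0.0005,0,0,0,0.4,0,0,0.0005,0,0,0,0.4,0,0,0.0005,0,0,0,0.4,0,0,0.0005,0,0,0,0.4,0,0,-0.04,0,0,0,0.4,0,0,-0.09,0,0,0,0.4,0,0,-0.12,0,0,0,0.5])

```text
t: 11.8
eef_pos: [0.4459, 0.0905, 0.109]
tool_rot: [0.0, 0.716, 0.698, 0.001]
contact_force: [1.5, 0.8, -1.1]
gripper_width: 0.499
grasp_force: 0.0
```

```bash
python3 g.py .45 -.16 .1 24.6;python3 - <<'E'
from h import *
snap('scene','pics/scene6.png')
snap('top','pics/top6.png')
b=cv2.imread('pics/scene6.png')[225:265,310:360]
a=cv2.imread('pics/top6.png')[230:265,360:405]
cv2.imwrite('pics/g6.png',np.hstack([cv2.resize(a,None,fx=9,fy=9,interpolation=2),cv2.resize(b,None,fx=7.875,fy=7.875,interpolation=2)]))
E
```

```text
shift [-0.2503  0.0105  0.0088] turn [ 0.1 -0.1 63.9] rows 7.4 at [0.4459 0.0905 0.109 ] phi 88.5 t 11.8 q [ 0.07  0.28 -0.46  2.13  0.18  0.77 -0.53]
```

View pics/g6.png

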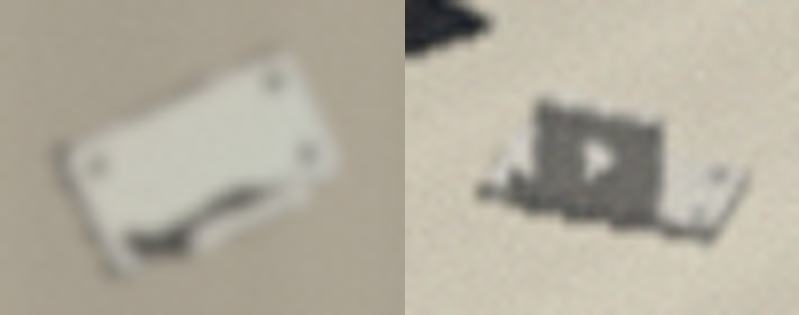

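Run:
```python
from h import *
np.set_printoptions(precision=4,suppress=True)
s=lambda x,y:((x-405+.5)/7.875-.5+310,(y+.5)/7.875-.5+225)
t=lambda x,y:((x+.5)/9-.5+360,(y+.5)/9-.5+230)
def L(n,f,ps,z):
    P=np.array([onz(n,f(*p),z)[:2] for p in ps]);print(n,z,P.tolist(),'mid',P.mean(0),'len',np.linalg.norm(P[1]-P[0]),'ang',np.degrees(np.arctan2(*(P[1]-P[0])[::-1])))
L('scene',s,[(540,101),(662,123)],.034)
L('scene',s,[(535,207),(655,228)],0)
L('scene',s,[(480,193),(710,240)],0.0)
L('top',t,[(118,272),(340,165)],.005)
L('top',t,[(65,145),(285,50)],.005)
L('top',t,[(97,165),(306,153)],.005)
print('edge z chk',tri(t(229,218),s(595,216)),'hole',tri(t(275,81),s(720,173)))
```

```text
scene 0.034 [[0.4224952838842011, -0.1950568032970954], [0.43716550402394827, -0.22433811995579578]] mid [ 0.4298 -0.2097] len 0.032750738376649276 ang -63.388691807865
scene 0 [[0.4250680043096866, -0.1922662569084579], [0.44033506960940727, -0.22104416484994294]] mid [ 0.4327 -0.2067] len 0.032576851725642904 ang -62.05345108852653
scene 0.0 [[0.41959688657280236, -0.17734158848099657], [0.4463613133453377, -0.23487058277680173]] mid [ 0.433  -0.2061] len 0.06345013573783108 ang -65.05056391546651
top 0.005 [[0.4193694801898308, -0.17543677998162927], [0.4465068916524131, -0.23252959333862497]] mid [ 0.4329 -0.204 ] len 0.06321414745060033 ang -64.57727895262727
top 0.005 [[0.4514434372187249, -0.16230108125588755], [0.47581536026533366, -0.21895758717068697]] mid [ 0.4636 -0.1906] len 0.061676172834114175 ang -66.72408056362696
top 0.005 [[0.4463941049730662, -0.17039762797992894], [0.449547288686019, -0.22386172960959477]] mid [ 0.448  -0.1971] len 0.05355700449609619 ang -86.62474299564683
edge z chk (array([ 0.4337, -0.2051, -0.0007]), np.float64(0.0010269392146240047)) hole (array([ 0.4687, -0.2172,  0.0034]), np.float64(0.0019012992521979563))
```

```bash
python3 g.py .434 -.2055 .08 25
```

```text
shift [-0.2967 -0.0066  0.0297] turn [ 0.4 -0.3 63.5] rows 7.4 at [0.4482 0.0908 0.1102] phi 88.5 t 11.9 q [ 0.07  0.28 -0.46  2.13  0.18  0.77 -0.53]
```

Emit:
arm_command(commands=[-0.296,-0.006,0.03,0,0,63.5,0.55,-0.296,-0.006,0.03,0,0,63.5,0.55,-0.296,-0.006,0.03,0,0,63.5,0.55,-0.296,-0.006,0.03,0,0,63.5,0.55,-0.296,-0.006,0.03,0,0,63.5,0.55,-0.296,-0.006,0.03,0,0,63.5,0.55,-0.296,-0.006,0.03,0,0,63.5,0.55,-0.296,-0.006,0.03,0,0,63.5,0.55])

```text
t: 12.7
eef_pos: [0.43, -0.2076, 0.075]
tool_rot: [-0.0, 0.977, 0.212, -0.001]
contact_force: [0.6, 0.6, -1.1]
gripper_width: 0.547
grasp_force: 0.0
```

```bash
python3 g.py .434 -.2055 -.013 25
```

```text
shift [ 0.0046 -0.0002  0.088 ] turn [-0.   0.1 -0.5] rows 1.8 at [ 0.43   -0.2076  0.075 ] phi 24.5 t 12.7 q [ 0.39  0.34 -0.08  2.12  0.04  0.69 -0.87]
```

Emit:
arm_command(commands=[0.004,0,0.04,0,0,-0.5,0.55,0.004,0,0.07,0,0,-0.5,0.55,0.004,0,0.08,0,0,-0.5,0.55,0.004,0,0.087,0,0,-0.5,0.55,0.004,0,0.087,0,0,-0.5,0.25,0.004,0,0.087,0,0,-0.5,0.25,0.004,0,0.087,0,0,-0.5,0.25,0.004,0,0.087,0,0,-0.5,0.25])

```text
t: 13.5
eef_pos: [0.4356, -0.2044, -0.0099]
tool_rot: [0.0, 0.975, 0.221, 0.001]
contact_force: [-0.5, 0.2, -1.5]
gripper_width: 0.386
grasp_force: 29.8
```

```bash
python3 - <<'E'
from h import *
np.set_printoptions(precision=4,suppress=True)
# card bracket pose
c=np.array([.4345,-.3298]); a=np.radians(5.6); x=np.array([np.cos(a),np.sin(a)]); print('flange target',c-.0155*x, 'stripe meas .4166 -.3307')
E
python3 g.py .4185 -.331 .05 5.6
```

```text
flange target [ 0.4191 -0.3313] stripe meas .4166 -.3307
shift [-0.0699  0.107  -0.0599] turn [ 0.1 -0.1 19.9] rows 2.8 at [ 0.4356 -0.2044 -0.0099] phi 25.5 t 13.5 q [ 0.37  0.49 -0.08  2.16  0.08  0.49 -0.89]
```

Emit:
arm_command(commands=[0,0,-0.03,0,0,0,0.25,0,0,-0.06,0,0,0,0.25,-0.07,0.107,-0.06,0,0,19.9,0.25,-0.07,0.107,-0.06,0,0,19.9,0.25,-0.07,0.107,-0.06,0,0,19.9,0.25,-0.07,0.107,-0.06,0,0,19.9,0.25,-0.07,0.107,-0.06,0,0,19.9,0.25,-0.07,0.107,-0.06,0,0,19.9,0.25])

```text
t: 14.3
eef_pos: [0.4182, -0.3294, 0.0493]
tool_rot: [-0.0, 0.999, 0.05, 0.0]
contact_force: [0.6, -0.8, -0.7]
gripper_width: 0.383
grasp_force: 30.2
```

```bash
python3 g.py .4185 -.331 -.005 5.6
```

```text
shift [0.0001 0.0016 0.0543] turn [-0.  -0.   0.1] rows 1.1 at [ 0.4182 -0.3294  0.0493] phi 5.7 t 14.3 q [ 0.53  0.45  0.02  2.02 -0.02  0.67 -0.91]
```

Emit:
arm_command(commands=[0,0.0015,0.035,0,0,0,0.25,0,0.0015,0.048,0,0,0,0.25,0,0.0015,0.053,0,0,0,0.25,0,0.0015,0.055,0,0,0,0.25,0,0.0015,0.055,0,0,0,0.25,0,0.0015,0.055,0,0,0,0.25])

```text
t: 14.9
eef_pos: [0.4186, -0.3326, -0.005]
tool_rot: [0.0, 0.999, 0.049, 0.001]
contact_force: [-0.8, 0.0, 0.4]
gripper_width: 0.383
grasp_force: 30.2
```

```bash
python3 g.py .4185 -.331 -.008 5.6;python3 - <<'E'
from h import *
snap('scene','pics/scene7.png')
b=cv2.imread('pics/scene7.png')[210:300,340:440]
cv2.imwrite('pics/g7.png',cv2.resize(b,(600,540),interpolation=2))
E
```

```text
shift [ 0.     -0.0016  0.003 ] turn [ 0.  -0.1  0. ] rows 0.1 at [ 0.4186 -0.3326 -0.005 ] phi 5.6 t 14.9 q [ 0.54  0.54  0.02  2.04 -0.02  0.56 -0.9 ]
```

View pics/g7.png

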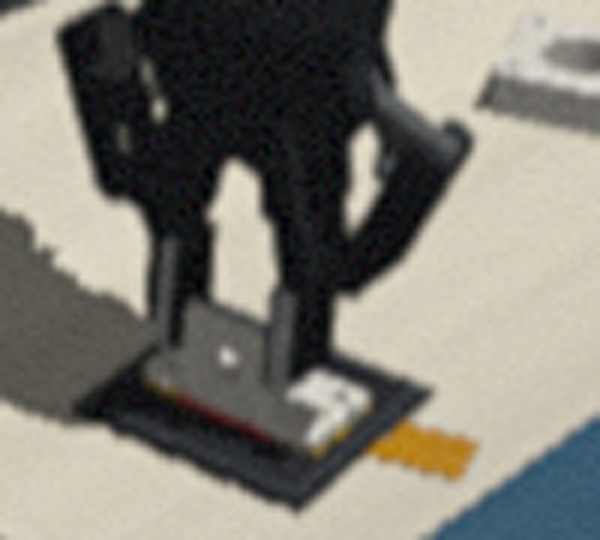

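Emit:
arm_command(commands=[-0.0015,-0.0005,0.001,0,0,0,0.25,-0.0015,-0.0005,0.002,0,0,0,0.25,-0.0015,-0.0005,0.002,0,0,0,0.25])

```text
t: 15.25
eef_pos: [0.4165, -0.3322, -0.007]
tool_rot: [0.0, 0.999, 0.049, 0.0]
contact_force: [-1.5, 0.9, 7.3]
gripper_width: 0.385
grasp_force: 30.9
```

Contact (7 N). Release and lift.

Emit:
arm_command(commands=[0,0,-0.0005,0,0,0,0.25,0,0,-0.0005,0,0,0,0.6,0,0,-0.0005,0,0,0,0.6,0,0,-0.0005,0,0,0,0.6,0,0,-0.0005,0,0,0,0.6,0,0,-0.05,0,0,0,0.6,0,0,-0.1,0,0,0,0.6,0,0,-0.12,0,0,0,0.6])

```text
t: 16.05
eef_pos: [0.4184, -0.3334, 0.1164]
tool_rot: [0.002, 0.999, 0.049, 0.002]
contact_force: [0.4, -0.5, 0.3]
gripper_width: 0.6
grasp_force: 0.0
```

```bash
python3 g.py .5834 -.1885 .12 5.6;python3 - <<'E'
from h import *
snap('scene','pics/scene8.png')
snap('top','pics/top8.png')
b=cv2.imread('pics/scene8.png')[165:315,200:400]
a=cv2.imread('pics/top8.png')[165:285,230:470]
cv2.imwrite('pics/g8.png',np.vstack([cv2.resize(a,(600,300),interpolation=2),cv2.resize(b[30:],(600,300),interpolation=2)]))
E
```

```text
shift [ 0.1783 -0.1281 -0.0033] turn [ 0.2 -0.3 -0. ] rows 4.4 at [ 0.4184 -0.3334  0.1164] phi 5.6 t 16.05 q [ 0.53  0.35  0.03  1.98 -0.01  0.81 -0.9 ]
```

View pics/g8.png

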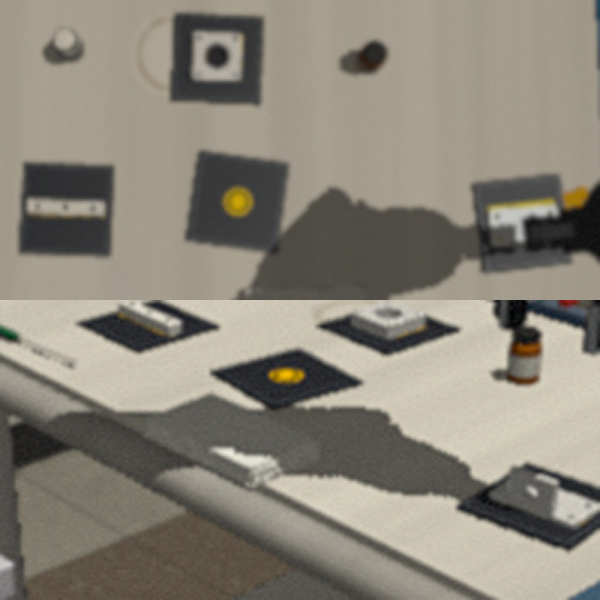

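Emit:
arm_command(commands=[0.178,-0.128,0,0,0,0,0.6,0.178,-0.128,0,0,0,0,0.6,0.178,-0.128,0,0,0,0,0.6,0.178,-0.128,0,0,0,0,0.6,0.178,-0.128,0,0,0,0,0.6,0.178,-0.128,0,0,0,0,0.6,0.178,-0.128,0,0,0,0,0.6])

```text
t: 16.85
eef_pos: [0.5798, -0.1877, 0.111]
tool_rot: [0.0, 0.999, 0.049, -0.001]
contact_force: [-0.1, -1.0, -0.3]
gripper_width: 0.6
grasp_force: 0.0
```

```bash
python3 - <<'E'
from m import *
d=[onz('top',c1(240,97),.051),onz('scene',c3(579,123),.051)];print('vial',d)
E
python3 g.py .583 -.1885 -.008 5.6
```

```text
spacer hole top [ 0.5864 -0.3262  0.0116] 0.0024095802783575915
vial cap top [ 0.5834 -0.1889  0.0478] 0.0029887968345414786
bracket hole far [ 0.4516 -0.2258  0.0077] 0.005352685285739288
bracket hole L [ 0.4461 -0.1709 -0.0101] 0.004431527021600888
card spacer [ 0.5866 -0.0479  0.0024] 0.000969880029275436
card bar [0.4445 0.0894 0.0024] 0.0016465172957596756
card vial [ 0.4528 -0.0673  0.0024] 0.0015856061144223811
card brk yel [ 0.4349 -0.3305  0.0018] 0.0017223122655981979
bar mid [0.4477 0.2131 0.006 ] 0.0024648343319613477
spacer [ 0.5848 -0.3243] edge len [0.0423 0.0422 0.0437 0.0413] ang [-138.316   131.338    40.444   -50.6106]
bracket plate [ 0.4483 -0.1965] edge len [0.0631 0.0297 0.0645 0.033 ] ang [ -66.6544 -154.1267  116.2487   23.2702]
card brk yellow [ 0.4341 -0.3293] edge len [0.0649 0.0355 0.0642 0.0353] ang [ -84.2667 -175.0695   95.5831    6.0069]
stripe [ 0.4166 -0.3307] edge len [0.034  0.0054 0.0339 0.0053] ang [-83.7432 178.0817  96.2301  -1.6577]
card spacer yel [ 0.5852 -0.0468] edge len [0.0472 0.0464 0.0469 0.0454] ang [-90.787  178.9084  87.9603  -0.6748]
card bar card [0.4445 0.0894] edge len [0.0827 0.0818 0.0822 0.0825] ang [-91.573  178.7047  88.8756  -0.9795]
card vial card [ 0.452  -0.0664] edge len [0.0817 0.0811 0.0842 0.0816] ang [-97.5982 172.9809  82.7195  -8.7218]
bar [0.4454 0.2111] edge len [0.0679 0.0101 0.0691 0.0116] ang [-138.335   139.9542   42.9671  -47.1778]
bar dots [0.4463 0.2125] edge len [0.0503 0.0503] ang [-137.7629   42.2371]
bar card dots
 [0.444  0.0899] edge len [0.0482 0.0482] ang [-92.375  87.625]
vial [array([ 0.5817, -0.1873,  0.051 ]), array([ 0.5796, -0.1935,  0.051 ])]
shift [0.0034 0.0011 0.1189] turn [-0.   0.2 -0. ] rows 2.4 at [ 0.5798 -0.1877  0.111 ] phi 5.6 t 16.85 q [ 0.22  0.47 -0.02  1.8   0.01  0.88 -1.27]
```

Emit:
arm_command(commands=[0.002,0.001,0.05,0,0,0,0.6,0.002,0.001,0.09,0,0,0,0.6,0.002,0.001,0.11,0,0,0,0.6,0.002,0.001,0.118,0,0,0,0.6,0.002,0.001,0.118,0,0,0,0.6,0.002,0.001,0.118,0,0,0,0.15])

```text
t: 17.45
eef_pos: [0.5836, -0.1892, -0.0046]
tool_rot: [0.0, 0.999, 0.048, 0.001]
contact_force: [-1.0, -0.2, 0.9]
gripper_width: 0.448
grasp_force: 0.0
```

Emit:
arm_command(commands=[0,0,0,0,0,0,0.15,0,0,0,0,0,0,0.15,0,0,0,0,0,0,0.15,0,0,0,0,0,0,0.15,0,0,0,0,0,0,0.15])

```text
t: 17.95
eef_pos: [0.5846, -0.1888, -0.0042]
tool_rot: [0.001, 0.999, 0.049, 0.001]
contact_force: [-0.1, -0.3, 7.2]
gripper_width: 0.273
grasp_force: 29.7
```

```bash
python3 g.py .4525 -.067 .10 5.6
```

```text
shift [-0.1193 -0.1339 -0.1047] turn [ 0.1 -0.2 -0. ] rows 4.2 at [ 0.5846 -0.1888 -0.0042] phi 5.6 t 17.95 q [ 0.22  0.63 -0.02  1.85  0.02  0.66 -1.28]
```

Emit:
arm_command(commands=[0,0,-0.04,0,0,0,0.15,0,0,-0.08,0,0,0,0.15,-0.12,-0.134,-0.08,0,0,0,0.15,-0.12,-0.134,-0.08,0,0,0,0.15,-0.12,-0.134,-0.08,0,0,0,0.15,-0.12,-0.134,-0.08,0,0,0,0.15,-0.12,-0.134,-0.08,0,0,0,0.15,-0.12,-0.134,-0.08,0,0,0,0.15])

```text
t: 18.75
eef_pos: [0.4511, -0.0661, 0.0748]
tool_rot: [0.0, 0.999, 0.05, 0.001]
contact_force: [1.2, -0.7, 0.8]
gripper_width: 0.271
grasp_force: 29.7
```

```bash
python3 g.py .4525 -.067 .001 5.6
```

```text
shift [0.0012 0.0011 0.0738] turn [ 0.  -0.1  0.1] rows 1.5 at [ 0.4511 -0.0661  0.0748] phi 5.7 t 18.75 q [ 0.06  0.3  -0.06  2.18  0.03  0.66 -1.49]
```

Emit:
arm_command(commands=[0.001,0.001,0.045,0,0,0,0.15,0.001,0.001,0.064,0,0,0,0.15,0.001,0.001,0.071,0,0,0,0.15,0.001,0.001,0.073,0,0,0,0.15,0.001,0.001,0.0745,0,0,0,0.15,0.001,0.001,0.0745,0,0,0,0.15])

```text
t: 19.35
eef_pos: [0.4528, -0.0675, 0.0005]
tool_rot: [0.0, 0.999, 0.049, 0.001]
contact_force: [0.6, -0.2, -0.5]
gripper_width: 0.269
grasp_force: 29.7
```

Emit:
arm_command(commands=[0,0,0.001,0,0,0,0.15,0,0,0.001,0,0,0,0.15,0,0,0.001,0,0,0,0.15])

```text
t: 19.65
eef_pos: [0.453, -0.0674, -0.0002]
tool_rot: [0.0, 0.999, 0.049, 0.001]
contact_force: [0.3, -0.5, 6.1]
gripper_width: 0.272
grasp_force: 30.2
```

Contact. Release and rise.

Emit:
arm_command(commands=[0,0,0,0,0,0,0.55,0,0,0,0,0,0,0.55,0,0,0,0,0,0,0.55,0,0,0,0,0,0,0.55,0,0,-0.03,0,0,0,0.55,0,0,-0.07,0,0,0,0.55,0,0,-0.12,0,0,0,0.55,0,0,-0.17,0,0,0,0.55])

```text
t: 20.45
eef_pos: [0.451, -0.0672, 0.1703]
tool_rot: [-0.0, 0.999, 0.049, -0.001]
contact_force: [1.8, -0.4, -0.7]
gripper_width: 0.551
grasp_force: 0.0
```

Emit:
arm_command(commands=[-0.05,0.05,-0.05,0,0,0,0.55,-0.05,0.1,-0.05,0,0,0,0.55,-0.05,0.15,-0.05,0,0,0,0.55,-0.05,0.15,-0.05,0,0,0,0.55,-0.05,0.15,-0.05,0,0,0,0.55])

```text
t: 20.95
eef_pos: [0.416, -0.2256, 0.2193]
tool_rot: [0.001, 0.999, 0.046, 0.0]
contact_force: [0.7, -0.5, -0.0]
gripper_width: 0.549
grasp_force: 0.0
```

Run:
```python
from h import *
snap('scene','pics/scene9.png')
snap('top','pics/top9.png')
b=cv2.imread('pics/scene9.png')[195:295,200:400]
a=cv2.imread('pics/top9.png')[165:285,230:470]
cv2.imwrite('pics/g9.png',np.vstack([cv2.resize(a,(600,300),interpolation=2),cv2.resize(b,(600,300),interpolation=2)]))
```

```text
(no output)
```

View pics/g9.png

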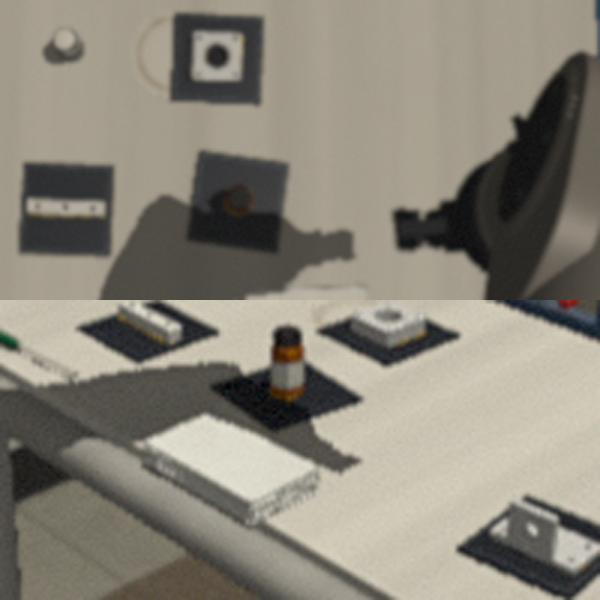

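```bash
python3 -c "
from station import hand_in;print(hand_in())"
```

```text
the job is handed in; nothing more can be done
None
```

The spacer, bar and bracket were set on their cards, then the vial was stood upright on its mark. The last pictures show all four centred, and the job was handed in at about 21 s, with no verdict returned.

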